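Return a leaf specimen from the drawer to its place on the display bar

ROBOT

A 7-joint arm with a two-finger parallel gripper is mounted at the origin on the work surface. World frame = base frame: x ahead of the robot, y to its left, z up, the work surface at z = 0. Lengths are in mm, angles in rad, forces in N, time in s.
With the tool pointing down it reaches from about 400 to 900 mm from the base axis. Payload 5.6 kg.
Tool frame: the origin (TCP) lies midway between the tips of the shut fingers; the grasp point (between the pads) lies 19 mm behind it; z points along the fingers, y is the line along which they close (so a half turn about z gives the same grasp; the last joint's range is limited). The gripper opens to 92 mm and grips with 3 to 60 N. Pads are 20 mm wide; open, the fingers measure 128 mm over their backs; the gripper's body (75 mm by 189 mm) begins 69 mm behind the grasp point.
Start: joints at [-1.247, 0.468, -0.012, 1.603, 0.006, 1.071, -0.056], TCP at [233.15, 606.754, 214.592] pointing down, gripper open.
Joint ranges: [-2.53, 2.53], [-0.31, 2.02], [-1.57, 1.55], [0.28, 2.44], [-1.29, 4.43], [0.15, 1.84], [-2.92, 2.92]. Speed limits (rad/s): [2.57, 2.57, 3.14, 3.14, 3.14, 3.14, 3.14].

INTERFACE

Orientations are given as a rotation vector (axis times angle).
In Python, from cell import robot, grip, kin, viewer gives the robot as it stands. Calls block until the motion is done:
- robot.movep(position, orientation): joint-space move of the TCP to a pose.
- robot.servo_line(position, feed=150, rotation=None): straight line of the TCP; rotation=None keeps the orientation; feed is the mean speed in mm/s.
- robot.goto_joints(angles): joint-space move.
- grip(opening, newtons=None): opening from 0.0 (shut) to 1.0 (fully open); newtons is the grip in N (None keeps the last); returns when the fingers have stopped.
- robot.hold(seconds).
- kin.ik(position, orientation): joint angles nearest the present ones, or None.
- robot.observe(): the state.
- viewer.read_camera(name): name is "side" or "top"; returns the picture (480x640x3 uint8, red, green, blue); there is no depth.
- viewer.camera_info(name): a dict with "camera_matrix" (3x3 intrinsics, pixels), "R" (3x3) and "t" (3): a world point X has camera coordinates R X + t. Camera axes: x right, y down, z forward; pixel columns grow to the right and rows downward; lengths in mm; the calibration is good to about 2 mm. A picture is of the moment at which its call begins. camera_info takes no time and is no camera call.
A pose or a line that the arm cannot do raises robot.IKError and nothing moves.
- robot.job_done(): hands the job in; it is judged then, once.
Trained networks look in the newest picture that a camera, given by its name, has taken for a name from the list of things; names that differ only in an ending like _2 or _b are one class to them, and where a whole thing is asked for, a point or a joint stands for the part that bears it (a point fixed in the world has none). Each returns a list of dicts, best first, with "confidence" (0 to 1); they miss things now and then, are a little off and sometimes report something else, mostly with a low value. They report only what shows in the picture. A call takes as long as a camera call. They do not tell look-alikes from the thing itself.
- viewer.silhouettes(name, camera): "mask" (480x640 bool, what is visible of it).
- viewer.pinpoint(name, camera): "at" ([x, y, z] in mm, in the coordinates of the camera as it stood for that picture, good to about 4 mm: a listed point, or the origin of a listed thing).
The state is a dict: "t": time; "joints": joint angles; "joint_velocities": joint speeds; "joint_torque": joint torques, N m; "tcp_pos": TCP position; "tcp_rot": TCP orientation; "contact_force": force on the tool from outside, world axes, zero at the start; "wrist_torque": the same for the moment, N m; "grip_width": opening from 0.0 (shut) to 1.0 (fully open); "grip_force": force on a finger pad.
Only numpy, scipy, OpenCV 4.12 (cv2) and the standard library are available. Lean on these libraries where they do the work, as an engineer would, in place of code of your own. Each camera call takes 0.05 s, during which the arm holds its last target. There are 200 camera calls.

TASK

Pull open the top drawer of the white bench cabinet, lift out the wooden specimen block that stands in its nest, stand it on the bench top and let go of it, and push the drawer fully shut again. Then take the block up again, held so that the fingers clear its neighbours (there is no room for them at its ends), and stand it upright in the free place on the narrow raised steel bar of the display stand, balanced across the bar's middle, midway in the gap and in line with the bar like the blocks already there. Do not let the block fall at any time, and leave the other two blocks on the bar where they are.

Things in the scene. Friction and masses are not known exactly. Their poses are not given: they have to be found in the camera images.
- cabinet: white bench-top cabinet, 240 deep (x) x 280 wide (y) x 160 high, two drawers one above the other; origin at the centre of its underside on the bench, x axis pointing from its front into its depth, so the drawers slide out along its -x. Cartons on the rear half of its top, up to 55 high
- cabinet_drawer0 (a joint): slide of the upper drawer, m: 0 shut, grows as it is pulled out, stops at about 0.165. Drawer floor at 90 mm above the bench, its walls reach 138 mm, inside width 238 mm
- cabinet_drawer0_handle (a point): middle of the upper drawer's handle: a level round brass bar 11 mm thick and 120 long, along the cabinet's y, 35 mm in front of the drawer's face, 122 mm above the bench
- specimen: the specimen block: pale wood, 34 thick (x) x 62 long (y) x 50 high (z), about 150 g, white card with a green leaf on its front (-x) face; origin at the centre of its underside. At the start it stands upright in the nest in the shut upper drawer, front to the drawer's front, about 83 mm behind the drawer's front face
- nest (a point): nest on the upper drawer's floor, moves with the drawer: two grey plastic cheeks, 18 thick (x) x 54 long (y) x 44 high, 3.5 mm off the block's front and back faces, so that in it the block can be taken only by its two ends, where the fingers have room. Origin on the floor midway between the cheeks, axes as the cabinet's. A slide box, 45 wide and 38 high, lies 130 mm to its +y
- stand: display stand, fixed: a level steel bar 20 wide (x) x 276 long (y) x 14 thick on two posts over a dark wooden foot 80 x 250; bar top 110 mm above the bench; origin at the centre of the foot's underside, front at -x. Three places at y = -80, 0, 80 mm, two taken, one free; at each end an 8 thick stop rises 42 mm above the bar, inner face at y = +-130 mm
- place: the free place, marked by an empty label clip (46 x 14, aluminium, blank paper) on the bar's front face below it; origin on the bar's top, mid-width, at the middle of the free place, axes as the stand's. The gap there is about 98 mm long (y), 18 mm more at each end than the block: too narrow for fingers at the ends
- neighbour_a: block already on the bar, 34 x 62 x 56 high, round shell on its card, 160 g, loose; origin at the centre of its underside. Leave it standing where it is
- neighbour_b: block already on the bar, 34 x 62 x 44 high, dark beetle on its card, 140 g, loose; origin at the centre of its underside. Leave it standing where it is
Mind the look-alikes: they are no part of the job. What is shaped like the neighbour_a but turquoise or yellow is not meant.

How it is judged:
By the outcome, as a careful person would: the job done as asked, in the order asked, and still so for the second after the job is handed in, with the robot touching nothing.
It also fails if it takes over 72 s, if anything falls off the work surface, if the arm or the gripper's body presses on something with over 40 N, if the wrist force passes 120 N, or if a joint passes its speed limit or range.

## Working session

There is one attempt and no reset: what is moved stays moved. The work goes in short steps, each a Python script; the robot and the scene stay as the last script left them, time stands still between calls to the robot, and variables do not carry over. Pictures are saved under pics/ and viewed, at most 13 in all, crops included, and the job is handed in when it is done.

```bash
ls; mkdir -p pics; cat > h.py <<'E'
from cell import robot, grip, kin, viewer
import numpy as np, cv2
from scipy.spatial.transform import Rotation as R
def toworld(p,cam):
    i=viewer.camera_info(cam); return np.array(i["R"]).T@(np.array(p)-np.array(i["t"]))
def pix(X,cam):
    i=viewer.camera_info(cam); c=np.array(i["R"])@np.array(X)+np.array(i["t"]); q=np.array(i["camera_matrix"])@c; return q[:2]/q[2]
def ray(uv,cam,z):
    "world point at height z seen at pixel"
    i=viewer.camera_info(cam); Rm=np.array(i["R"]); d=Rm.T@np.linalg.inv(np.array(i["camera_matrix"]))@np.array([*uv,1.]); o=-Rm.T@np.array(i["t"])
    return o+d*(z-o[2])/d[2]
def snap(cam,f=None):
    im=viewer.read_camera(cam)
    if f: cv2.imwrite(f,im[:,:,::-1])
    return im
E
python3 - <<'E'
from h import *
for c in("side","top"):
    im=snap(c,f"pics/{c}0.png")
    i=viewer.camera_info(c); print(c,"cam at",(-np.array(i["R"]).T@np.array(i["t"])).round())
    for n in["cabinet","cabinet_drawer0_handle","nest","specimen","stand","place","neighbour_a","neighbour_b"]:
        for d in viewer.pinpoint(n,c)[:5]:
            w=toworld(d["at"],c); print(n,round(d["confidence"],2),w.round(1),pix(w,c).round())
print({k:np.round(v,3) for k,v in robot.observe().items()})
E
```

```text
pics
side cam at [ 399. -863.  614.]
cabinet 0.74 [756.2 227.8  -4.7] [372. 207.]
cabinet_drawer0_handle 0.8 [601.6 240.5 122.2] [314. 166.]
stand 0.95 [ 580.1 -158.9   -3.4] [341. 308.]
place 0.44 [ 570.  -234.7  112.3] [347. 285.]
neighbour_a 0.96 [ 4.636e+02  3.850e+01 -1.000e-01] [270. 257.]
neighbour_a 0.91 [597.6 -82.  108.7] [342. 238.]
neighbour_a 0.8 [575.6  49.4   2.8] [318. 248.]
neighbour_a 0.72 [ 576.8 -157.2  112.2] [340. 259.]
neighbour_a 0.61 [343.5 -40.7  -3.3] [217. 285.]
neighbour_b 0.96 [ 4.636e+02  3.850e+01 -1.000e-01] [270. 257.]
neighbour_b 0.91 [597.6 -82.  108.7] [342. 238.]
neighbour_b 0.8 [575.6  49.4   2.8] [318. 248.]
neighbour_b 0.72 [ 576.8 -157.2  112.2] [340. 259.]
neighbour_b 0.61 [343.5 -40.7  -3.3] [217. 285.]
top cam at [369. -42. 934.]
cabinet_drawer0_handle 0.63 [602.6 245.7 127.2] [174. 185.]
stand 0.63 [ 588.  -154.3   -0.9] [381. 237.]
place 0.62 [ 574.6 -236.6  110.9] [435. 238.]
neighbour_a 0.97 [ 586.7 -158.9  106.6] [392. 226.]
neighbour_a 0.81 [596.9 -72.9 109.8] [347. 214.]
neighbour_a 0.78 [351.2 -36.9   1.3] [309. 346.]
neighbour_a 0
[... 208 characters left out ...]
b 0.78 [351.2 -36.9   1.3] [309. 346.]
neighbour_b 0.73 [579.2  50.8   2.8] [282. 228.]
neighbour_b 0.57 [4.666e+02 4.710e+01 4.000e-01] [276. 282.]
{'t': np.float64(0.9), 'joints': array([-1.247,  0.467, -0.012,  1.603,  0.006,  1.071, -0.056]), 'joint_velocities': array([ 0.002,  0.   ,  0.   , -0.   ,  0.   , -0.001, -0.001]), 'joint_torque': array([ 1.0000e-03, -5.2040e+01, -1.2000e-02, -2.4406e+01, -5.7000e-02,
        1.1000e-02,  0.0000e+00]), 'tcp_pos': array([233.164, 606.763, 214.638]), 'tcp_rot': array([0.573, 3.089, 0.   ]), 'contact_force': array([-0.486, -0.574,  0.782]), 'wrist_torque': array([0.026, 0.023, 0.023]), 'grip_force': np.float64(0.0), 'grip_width': np.float64(1.0)}
```

View pics/side0.png

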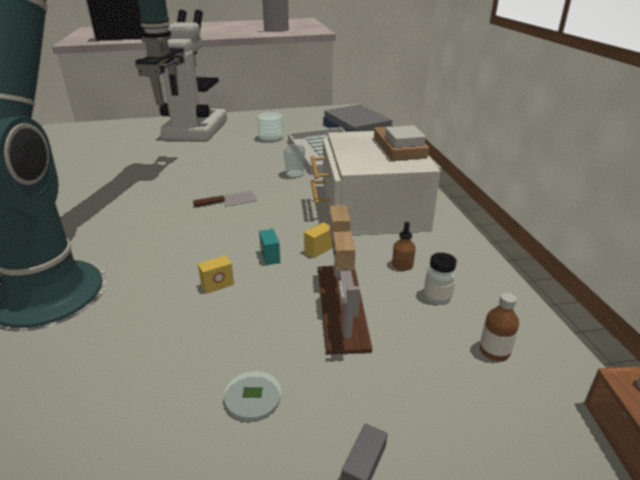

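View pics/top0.png

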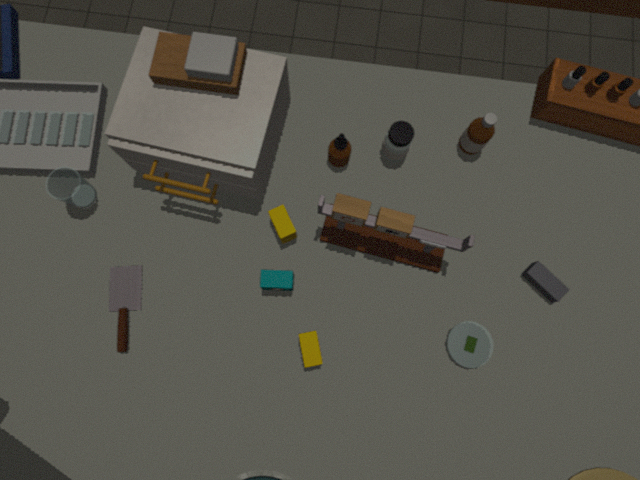

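The wooden blocks on the bar in the top view are at (351,208) and (395,221). They stand on the steel bar and have wood tops. The yellow blocks at (283,222) and (311,350) and the turquoise block at (277,280) lie on the bench, so they are look-alikes. The free place is at about (432,240), at the stand's -y end. I'll confirm this in an enlarged crop.

```bash
python3 - <<'E'
import cv2
t=cv2.imread("pics/top0.png")
cv2.imwrite("pics/c1.png",cv2.resize(t[185:280,305:485],None,fx=4.4,fy=4.4,interpolation=cv2.INTER_CUBIC))
cv2.imwrite("pics/c2.png",cv2.resize(t[20:215,100:300],None,fx=3,fy=3,interpolation=cv2.INTER_CUBIC))
E
```

```text
(no output)
```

View pics/c1.png

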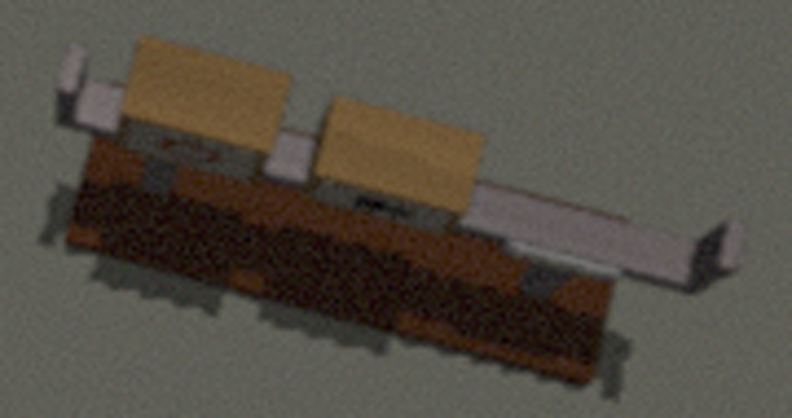

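View pics/c2.png

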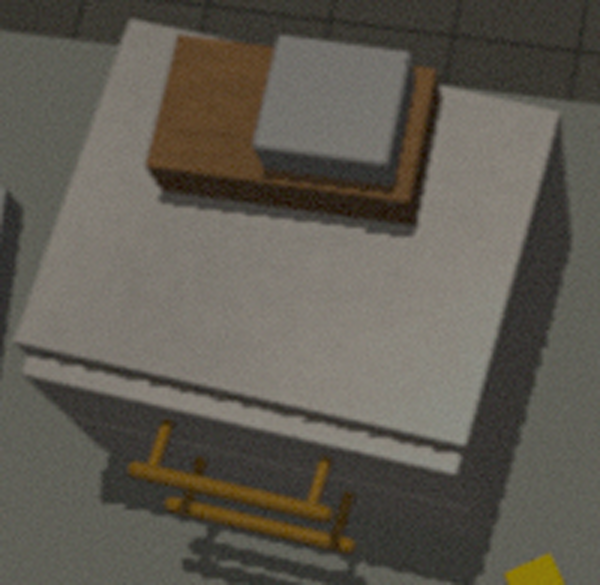

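```bash
python3 - <<'E'
from h import *
from scipy.optimize import least_squares
def fit(pts,sc,off,x0):
    loc=np.array([p[:3] for p in pts],float); uv=np.array([p[3:] for p in pts])/sc+np.array(off)
    def f(q): 
        c,s=np.cos(q[2]),np.sin(q[2]); 
        return np.concatenate([pix([q[0]+c*l[0]-s*l[1],q[1]+s*l[0]+c*l[1],l[2]],"top")-u for l,u in zip(loc,uv)])
    r=least_squares(f,x0); return r.x,f(r.x).reshape(-1,2).round(1).tolist()
def blk(z,P): return [(17,31,z,*P[0]),(17,-31,z,*P[1]),(-17,-31,z,*P[2]),(-17,31,z,*P[3])]
o=(305-.4,185-.4)
A=fit(blk(166,[(142,37),(291,73),(274,151),(122,117)]),4.4,o,[597,-73,0]); print("a",A)
B=fit(blk(154,[(333,97),(483,133),(467,210),(316,174)]),4.4,o,[587,-159,0]); print("b",B)
S=fit([(-10,-130,110,690,283),(10,138,152,73,45),(10,-138,152,743,222),(-10,-138,152,735,268),(-10,130,110,80,120)],4.4,o,[590,-155,0]); print("stand",S)
s=S[0]; c,n=np.cos(s[2]),np.sin(s[2])
Rm=np.array([[c,-n],[n,c]])
for q in(A,B): print("in stand",Rm.T@(q[0][:2]-s[:2]))
C=fit([(120,140,160,130,20),(120,-140,160,560,115),(-120,-140,160,468,445),(-120,140,160,17,343)],3,(100-.3,20-.3),[756,228,0]); print("cab",C)
H=fit([(0,60,122,130,468),(0,-60,122,330,512)],3,(99.7,19.7),[600,240,0]); print("handle",H)
c,n=np.cos(C[0][2]),np.sin(C[0][2]); print("handle in cab",np.array([[c,n],[-n,c]])@(H[0][:2]-C[0][:2]))
print("place",s[:2]+Rm@[0,-80])
for u in[(400,310),(420,310),(380,330),(470,345),(430,290)]: print(u,ray(u,"top",0).round())
print(robot.observe()["t"])
E
```

```text
a (array([ 5.96770494e+02, -7.78477431e+01, -1.00184055e-01]), [[-0.6, -0.3], [0.7, -0.3], [0.4, 0.6], [-0.5, 0.0]])
b (array([ 5.86796665e+02, -1.56316259e+02, -1.05199228e-01]), [[-0.3, -0.5], [0.6, -0.4], [0.3, 0.6], [-0.6, 0.4]])
stand (array([ 5.87091355e+02, -1.57002371e+02, -1.31325120e-01]), [[-0.8, 0.3], [-0.7, -0.8], [1.6, -0.2], [1.2, 0.3], [-1.4, 0.3]])
in stand [-0.76934318 79.74051044]
in stand [-0.381998    0.64161568]
cab (array([ 7.70084305e+02,  2.26617928e+02, -9.41762902e-02]), [[1.5, -3.3], [1.2, -5.0], [-1.0, 3.6], [-1.5, 3.7]])
handle (array([ 6.09112437e+02,  2.44800250e+02, -8.11222199e-02]), [[2.0, 0.6], [-2.0, -0.6]])
handle in cab [-161.96836472    2.96441612]
place [ 576.61551786 -236.31351063]
(400, 310) [ 446. -207.    0.]
(420, 310) [ 452. -246.    0.]
(380, 330) [ 402. -171.    0.]
(470, 345) [ 397. -349.    0.]
(430, 290) [ 494. -262.    0.]
0.9
```

```bash
python3 - <<'E'
from h import *
W=lambda p,z:ray((p[0]/3+99.7,p[1]/3+19.7),"top",z)[:2]
P={k:W(v,160) for k,v in dict(bl=(130,20),br=(560,115),fr=(468,445),fl=(17,343)).items()}; 
for a,b in(("bl","br"),("fl","fr"),("fl","bl"),("fr","br")):
    d=P[b]-P[a]; print(a,b,np.hypot(*d).round(1),np.arctan2(d[1],d[0]).round(3), (np.arctan2(d[1],d[0])+np.pi/2).round(3))
d=W((460,472),150)-W((25,375),150);print("strip",np.hypot(*d),np.arctan2(d[1],d[0])+np.pi/2)
t=cv2.imread("pics/top0.png"); h=cv2.cvtColor(t,cv2.COLOR_BGR2HSV)
m=(h[...,1]>130)&(h[...,2]>70)&(h[...,0]>12)&(h[...,0]<30); m[:160]=0;m[210:]=0;m[:,:135]=0;m[:,225:]=0
v,u=np.nonzero(m); X=np.array([ray((a,b),"top",122)[:2] for a,b in zip(u,v)])
best=None
for yaw in np.arange(-.3,.1,.01):
    c,n=np.cos(yaw),np.sin(yaw); L=X@np.array([[c,-n],[n,c]])
    hist,e=np.histogram(L[:,0],bins=np.arange(L[:,0].min(),L[:,0].max()+4,4)); 
    s=(hist.astype(float)**2).sum()
    if best is None or s>best[0]: best=(s,yaw,hist,e.round(),L)
print(best[1],best[2],best[3])
L=best[4]
for lo in best[3]: 
    k=(L[:,0]>=lo)&(L[:,0]<lo+4); 
    if k.sum()>3: print(lo,k.sum(),L[k,1].min().round(),L[k,1].max().round())
E
```

```text
bl br 280.9 -1.676 -0.105
fl fr 279.6 -1.667 -0.096
fl bl 225.1 -0.09 1.481
fr br 222.5 -0.095 1.475
strip 271.5373074672023 -0.09153709264453647
-0.09999999999999981 [117 123  27   5 141 145  64  17  13  16  17  15  17   3] [561. 565. 569. 573. 577. 581. 585. 589. 593. 597. 601. 605. 609. 613.
 617.]
561.0 118 221.0 340.0
565.0 122 222.0 340.0
569.0 24 227.0 332.0
573.0 8 252.0 365.0
577.0 143 241.0 368.0
581.0 145 240.0 369.0
585.0 59 245.0 364.0
589.0 17 250.0 359.0
593.0 14 250.0 358.0
597.0 16 250.0 359.0
601.0 16 249.0 359.0
605.0 17 250.0 359.0
609.0 15 250.0 359.0
```

```bash
cat >> h.py <<'E'
def down(yaw,p):
    "tool-down rotvec with closing line at angle yaw, half turn chosen for joint 7 near 0"
    best=None
    for a in(yaw,yaw+np.pi):
        y=np.array([np.cos(a),np.sin(a),0]); z=np.array([0,0,-1.]); rv=R.from_matrix(np.c_[np.cross(y,z),y,z]).as_rotvec()
        q=kin.ik(np.array(p,float),rv)
        if q is not None and(best is None or abs(q[6])<best[0]): best=(abs(q[6]),rv)
    return best[1]
def st(*a):
    o=robot.observe(); print(*a,"t",round(o["t"],2),"tcp",np.round(o["tcp_pos"],1),"F",np.round(o["contact_force"],1),"w",round(o["grip_width"]*92,1),"gf",round(o["grip_force"],1),"q7",round(o["joints"][6],2))
CY=-0.10; CX=np.array([np.cos(CY),np.sin(CY),0]); CYV=np.array([-np.sin(CY),np.cos(CY),0])
H0=np.array([609.5,244.9,103.])   # TCP for handle, drawer shut
E
python3 - <<'E'
from h import *
p=H0-CX*1
rv=down(CY,p+[0,0,110]); 
grip(0.26,40); robot.movep(p+[0,0,110],rv); st("above")
robot.servo_line(p+[0,0,8],150); robot.servo_line(p,40); st("at")
grip(0.0,40); st("gripped")
robot.servo_line(np.array(robot.observe()["tcp_pos"])-CX*158,90); st("pulled")
snap("top","pics/top1.png")
for n in("specimen","nest","cabinet_drawer0_handle"):
    for d in viewer.pinpoint(n,"top")[:3]:
        w=toworld(d["at"],"top"); print(n,round(d["confidence"],2),w.round(1),pix(w,"top").round())
E
```

```text
above t 3.88 tcp [607.6 247.2 212.9] F [ 0.9  0.8 -0.1] w 24.1 gf 0.0 q7 -0.36
at t 5.06 tcp [608.4 245.  103. ] F [-0.3 -0.4 -0.4] w 24.1 gf 0.0 q7 -0.31
gripped t 5.42 tcp [605.7 245.4 103. ] F [-7.9 -0.   4.8] w 9.8 gf 40.0 q7 -0.31
pulled t 7.36 tcp [448.4 261.  103. ] F [-0.6 -0.8 -0.6] w 9.9 gf 40.0 q7 -0.48
specimen 0.92 [562.5 203.   88.8] [198. 215.]
specimen 0.19 [447.7 258.5 125. ] [150. 268.]
nest 0.73 [562.4 205.1  88.5] [197. 215.]
cabinet_drawer0_handle 0.61 [448.5 259.9 123.5] [150. 267.]
cabinet_drawer0_handle 0.24 [ 585.1 -158.5  110.7] [392. 226.]
```

```bash
python3 - <<'E'
from h import *
grip(0.26); p=np.array(robot.observe()["tcp_pos"]); robot.servo_line(p+[0,0,110],200); robot.servo_line(p+[-60,60,130],250)
st()
t=snap("top")
for n in("specimen","nest"):
    for d in viewer.pinpoint(n,"top")[:2]:
        w=toworld(d["at"],"top"); print(n,round(d["confidence"],2),w.round(1),pix(w,"top").round())
s=viewer.silhouettes("specimen","top")[:1]
for d in s: v,u=np.nonzero(d["mask"]); print("sil",d["confidence"],u.min(),u.max(),v.min(),v.max())
snap("side")
for n in("specimen","nest"):
    for d in viewer.pinpoint(n,"side")[:2]:
        w=toworld(d["at"],"side"); print(n,round(d["confidence"],2),w.round(1),pix(w,"side").round())
cv2.imwrite("pics/top2.png",cv2.resize(t[170:290,90:250,::-1],None,fx=5,fy=5,interpolation=cv2.INTER_CUBIC))
E
```

```text
t 9.17 tcp [387.9 321.1 231.8] F [ 0.2  0.5 -0.1] w 23.7 gf 0.0 q7 -0.77
specimen 0.8 [562.5 201.4  86.2] [199. 215.]
nest 0.62 [563.7 201.9  87.9] [199. 215.]
sil 0.83 174 216 195 224
specimen 0.74 [555.4 208.9  92.2] [298. 184.]
nest 0.87 [558.2 203.2  89.6] [299. 186.]
```

View pics/top2.png

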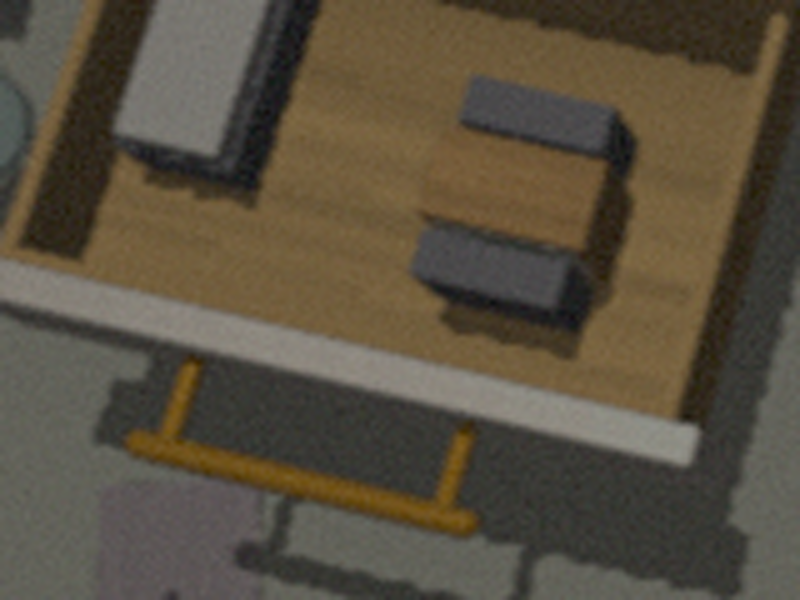

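```bash
python3 - <<'E'
from h import *
W=lambda u,v,z:ray((u/5+89.6,v/5+169.6),"top",z)
print("handle",W(302,481,122),"dir",W(130,440,122)-W(475,522,122))
n=W(516,190,134);b=W(512,190,140);print("nest",n,"block",b,"right edge",W(597,205,140),"left",W(428,174,140))
h=np.array([448.4,261,0]); 
for q in(n,b): d=q-h; print(d@CX,d@CYV)
E
```

```text
handle [451.77324058 260.28751817 122.        ] dir [ 11.83275336 127.38511103   0.        ]
nest [564.30465211 201.97208052 134.        ] block [562.64268405 201.55056969 140.        ] right edge [561.36417092 170.56503448 140.        ] left [564.33755469 232.35790846 140.        ]
121.2185705028509 -47.161868320317225
119.6069862242316 -47.74719330272009
```

```bash
python3 - <<'E'
from h import *
b=np.array([560.8,201.8,0]); rv=down(CY+np.pi/2,b+[0,0,230])
grip(0.91,20); robot.movep(b+[0,0,230],rv); robot.servo_line(b+[0,0,110],180); robot.servo_line(b+[0,0,96],50); st("at")
grip(0.0,20); st("grip"); robot.servo_line(b+[0,0,110],40); st("lift"); robot.servo_line(b+[0,0,230],150)
p=np.array([420,-130,0.]); rv=down(-0.125+np.pi/2,p+[0,0,230])
robot.movep(p+[0,0,230],rv); st("over")
snap("side","pics/side3.png")
E
```

```text
at t 13.43 tcp [560.6 201.7  95.8] F [-0.2 -0.1 -1. ] w 83.6 gf 0.0 q7 1.21
grip t 13.88 tcp [560.9 201.8  96.2] F [-0.4 -0.2  0.9] w 61.8 gf 20.0 q7 1.21
lift t 14.38 tcp [560.9 201.9 110.3] F [ 0.3  0.1 -1.5] w 62.0 gf 20.0 q7 1.2
over t 17.32 tcp [ 420.3 -129.7  230. ] F [-1.  -0.2 -1.1] w 62.2 gf 20.0 q7 -1.16
```

View pics/side3.png

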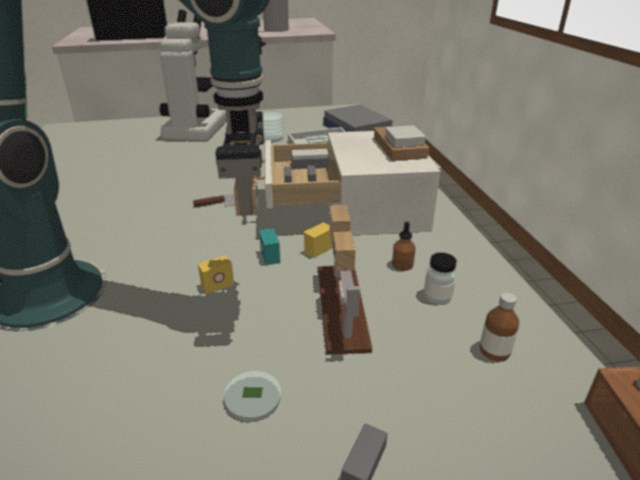

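The side view shows the block held by its ends at (245,195) with the drawer open. Joint 7 went from 1.21 to -1.16, so the helper chose the other half turn. I'll turn the block back before setting it down so its card faces the front.

```bash
cat >> h.py <<'E'
def rvy(a):
    y=np.array([np.cos(a),np.sin(a),0]); z=np.array([0,0,-1.]); return R.from_matrix(np.c_[np.cross(y,z),y,z]).as_rotvec()
SY=-0.125
E
python3 - <<'E'
from h import *
p=np.array([420,-130,0.])
y=R.from_rotvec(robot.observe()["tcp_rot"]).as_matrix()[:,1]; now=np.arctan2(y[1],y[0]); print("now yaw",now)
rvp=down(CY+np.pi/2,[560.8,201.8,230]); yp=R.from_rotvec(rvp).as_matrix()[:,1]; ap=np.arctan2(yp[1],yp[0]); print("pick yaw (recomputed)",ap)
a=min((SY+np.pi/2,SY-np.pi/2),key=lambda t:abs(np.angle(np.exp(1j*(t-ap))))); print("target",a, "flip",abs(np.angle(np.exp(1j*(now-ap))))>1)
q=kin.ik(p+[0,0,230],rvy(a)); print(None if q is None else np.round(q,2)); print(np.round(robot.observe()["joints"],2))
if q is not None:
    robot.movep(p+[0,0,230],rvy(a)); st("turned"); robot.servo_line(p+[0,0,30],150); robot.servo_line(p+[0,0,6.3],25); st("low")
E
```

```text
now yaw -1.6945265349700533
pick yaw (recomputed) 1.4707963267948965
target 1.4457963267948966 flip True
[-1.02  0.21  1.43  2.13 -0.24  1.   -1.16]
[-1.02  0.21  1.42  2.13 -0.24  1.   -1.16]
turned t 17.62 tcp [ 420.1 -129.9  230. ] F [ 0.1 -1.1 -1.6] w 61.8 gf 20.0 q7 -1.16
low t 20.21 tcp [ 420.1 -130.1    6.4] F [ 0.4 -0.1 -0.8] w 62.0 gf 20.0 q7 -0.67
```

```bash
python3 - <<'E'
from h import *
p=np.array([420,-130,0.])
robot.servo_line(p+[0,0,140],200); 
try: robot.servo_line(p+[0,0,150],40,rotation=rvy(SY))
except robot.IKError as e:
    print("line refused",e); robot.movep(p+[0,0,150],rvy(SY))
o=robot.observe(); y=R.from_rotvec(o["tcp_rot"]).as_matrix()[:,1]; print("yaw",np.arctan2(y[1],y[0]),np.round(o["joints"],2)); st()
im=snap("side"); u=pix([420,-130,170],"side").astype(int); print(u)
cv2.imwrite("pics/side4.png",cv2.resize(im[u[1]-50:u[1]+50,u[0]-60:u[0]+60,::-1],None,fx=5,fy=5,interpolation=cv2.INTER_CUBIC))
E
```

```text
yaw -0.1256118868729989 [-0.45  0.24  0.77  2.19 -0.23  0.79  0.35]
t 22.74 tcp [ 419.9 -130.1  149.8] F [-0.3  0.6 -1.4] w 61.8 gf 20.0 q7 0.35
[250 232]
```

View pics/side4.png

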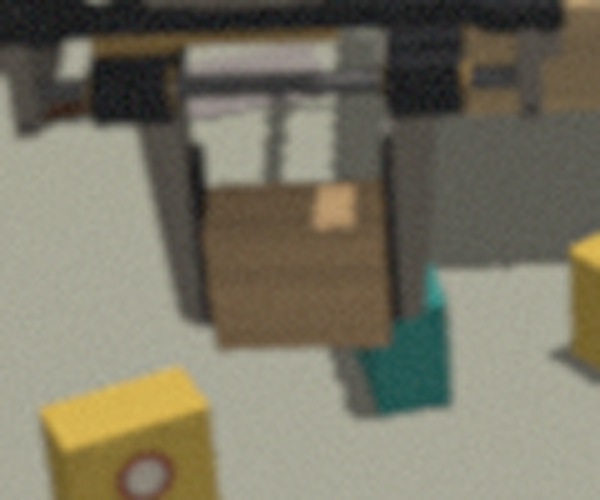

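The face turned to the camera at (250,232) is bare wood, so the block is reversed. I'll carry on turning the same way, set it down, then shut the drawer.

```bash
python3 - <<'E'
from h import *
p=np.array([420,-130,0.])
robot.servo_line(p+[0,0,140],30,rotation=rvy(SY+np.pi/2))
o=robot.observe(); y=R.from_rotvec(o["tcp_rot"]).as_matrix()[:,1]; print("yaw",np.arctan2(y[1],y[0]),np.round(o["joints"],2))
robot.servo_line(p+[0,0,25],150); robot.servo_line(p+[0,0,6.2],25); st("low")
grip(0.91); st("open"); robot.servo_line(p+[0,0,30],60); robot.servo_line(p+[0,0,150],250)
h=np.array([448.4,261,103.]); grip(0.27,40)
robot.movep(h+[0,0,120],down(CY,h+[0,0,120])); robot.servo_line(h+[0,0,8],200); robot.servo_line(h,50); grip(0.0,30); st("on handle")
e=h+CX*156; robot.servo_line(e,110); st("pushed"); robot.servo_line(e+CX*6,30); st("shut")
E
```

```text
yaw 1.4453855064251129 [-0.19  0.23  0.46  2.19 -0.15  0.76  1.82]
low t 26.32 tcp [ 419.7 -130.     6.1] F [-1.6  0.2  1.1] w 61.5 gf 20.0 q7 2.01
open t 26.82 tcp [ 420.  -130.     6.2] F [-0.7  0.5 -0.1] w 83.7 gf 0.0 q7 2.01
on handle t 32.42 tcp [448.5 261.2 103.3] F [ 0.2 -0.5  2. ] w 10.0 gf 30.0 q7 -0.5
pushed t 33.99 tcp [604.  245.7 103.3] F [1.1 0.6 4.2] w 9.8 gf 30.0 q7 -0.33
shut t 34.34 tcp [605.7 245.5 103.2] F [-10.5  -0.2  13.5] w 10.0 gf 30.0 q7 -0.33
```

```bash
python3 - <<'E'
from h import *
grip(0.27); p=np.array(robot.observe()["tcp_pos"]); robot.servo_line(p+[0,0,110],250); st()
t=snap("top","pics/top5.png")
for n in("specimen","neighbour_a","place","stand","cabinet_drawer0_handle"):
    for d in viewer.pinpoint(n,"top")[:5]:
        w=toworld(d["at"],"top")
        if n!="neighbour_a" or w[2]>80: print(n,round(d["confidence"],2),w.round(1))
for d in viewer.silhouettes("specimen","top")[:2]:
    r=cv2.minAreaRect(np.argwhere(d["mask"])[:,::-1].astype(np.float32)); print(d["confidence"],r, ray(r[0],"top",45))
E=0
a=cv2.resize(t[280:360,355:435,::-1],None,fx=5,fy=5,interpolation=cv2.INTER_CUBIC); b=cv2.resize(t[140:220,140:220,::-1],None,fx=5,fy=5,interpolation=cv2.INTER_CUBIC)
cv2.imwrite("pics/c5.png",np.hstack([a,b]))
E
```

```text
t 35.35 tcp [609.1 244.3 212.3] F [-0.2  0.1 -0.3] w 24.8 gf 0.0 q7 -0.37
specimen 0.69 [ 422.9 -129.1   -3.4]
neighbour_a 0.97 [ 588.  -158.7  107.7]
neighbour_a 0.81 [596.7 -75.  109.1]
place 0.48 [ 575. -238.  109.]
cabinet_drawer0_handle 0.94 [606.5 247.5 125.1]
0.81 ((361.6384582519531, 315.4923095703125), (34.117549896240234, 18.856746673583984), 15.255120277404785) [ 422.02787046 -127.9469802    45.        ]
0.37 ((394.38397216796875, 222.71775817871094), (37.30955505371094, 25.479698181152344), 15.5241117477417) [ 610.32560663 -170.92533439   45.        ]
```

View pics/c5.png

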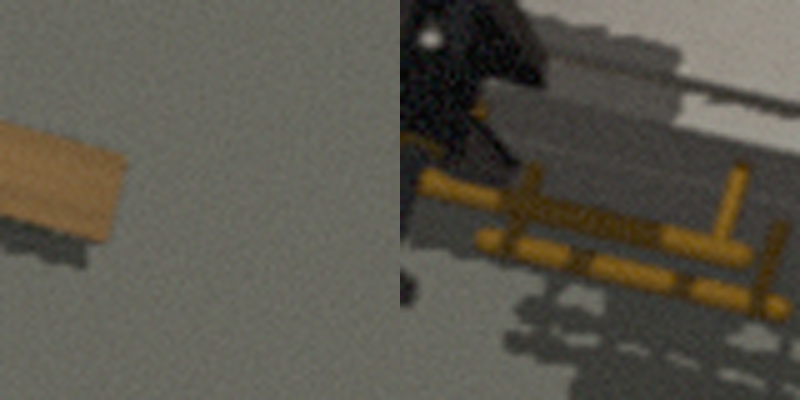

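```bash
python3 - <<'E'
from h import *
b=np.array([420,-130,0.])
grip(0.7,25); robot.servo_line([520,150,230],300); robot.movep(b+[0,0,150],rvy(SY)); 
def yaw():
    o=robot.observe(); y=R.from_rotvec(o["tcp_rot"]).as_matrix()[:,1]; return np.arctan2(y[1],y[0])
print("yaw",yaw()); st("over")
robot.servo_line(b+[0,0,60],200); robot.servo_line(b+[0,0,9],70); grip(0.0,25); st("grip")
z=robot.observe()["tcp_pos"]
robot.servo_line(b+[0,0,30],50); robot.servo_line(b+[0,0,215],200); st("up")
robot.servo_line([573.5,-236,215],180); robot.servo_line([573.5,-236,140],120); robot.servo_line([573.5,-236,125],40); st("over place"); print(yaw())
t=snap("side"); u=pix([573,-236,135],"side").astype(int); print(u)
cv2.imwrite("pics/raw6.png",t[:,:,::-1])
cv2.imwrite("pics/side6.png",cv2.resize(t[u[1]-75:u[1]+75,u[0]-50:u[0]+50,::-1],None,fx=4,fy=4,interpolation=cv2.INTER_CUBIC))
t2=snap("top"); cv2.imwrite("pics/raw6t.png",t2[:,:,::-1])
E
```

```text
yaw -0.1229453598008435
over t 38.18 tcp [ 421.2 -129.1  150.1] F [0.3 0.6 0.1] w 64.5 gf 0.0 q7 0.29
grip t 40.22 tcp [ 420.2 -130.     9.2] F [-0.3  0.1  2.5] w 33.8 gf 25.0 q7 0.54
up t 41.86 tcp [ 419.2 -129.8  214.1] F [-0.2  0.5 -1.7] w 33.9 gf 25.0 q7 0.19
over place t 44.34 tcp [ 573.4 -236.   124.8] F [ 0.3  0.4 -0.9] w 33.9 gf 25.0 q7 0.54
-0.1250801676013276
[349 274]
```

View pics/side6.png

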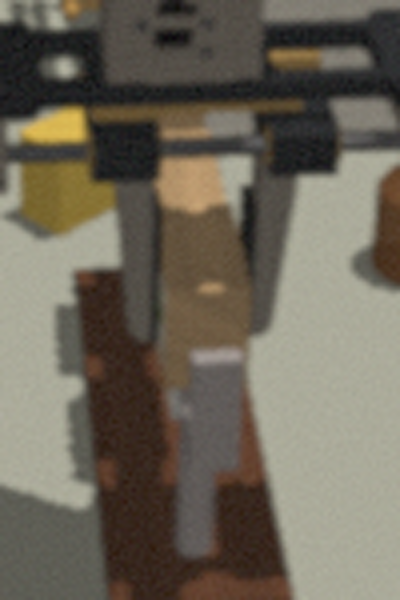

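```bash
python3 - <<'E'
from h import *
c,s=np.cos(SY),np.sin(SY)
P=np.array([573.4,-236,0.])
def L(x,y,z): return P+[c*x-s*y,s*x+c*y,z]
cr=lambda X:((pix(X,"side")-[299,199])*4+1.5).round(1)
for x in(-17,17):
    for z in(116,166): print("block end",x,z,cr(L(x,-31,z)))
for x in(-10,10):
    for y in(-50,-58): print("stop top",x,y,cr(L(x,y,152)), "bot(110)",cr(L(x,y,96)))
print("10mm in x at stop ->",cr(L(10,-58,152))-cr(L(0,-58,152)))
# neighbour tops
for y,z in((80,154),(160,166)):
    print([cr(L(x,y+dy,z)) for x in(-17,17) for dy in(-31,)])
E
python3 - <<'E'
import cv2
t=cv2.imread("pics/raw6t.png");cv2.imwrite("pics/c6t.png",cv2.resize(t[180:290,320:490],None,fx=4.5,fy=4.5,interpolation=cv2.INTER_CUBIC))
E
```

```text
block end -17 116 [169.2 386.7]
block end -17 166 [172.2 286.9]
block end 17 116 [252.4 383.5]
block end 17 166 [258.2 283.7]
stop top -10 -50 [194.5 344.2] bot(110) [190.3 454.7]
stop top -10 -58 [197. 357.] bot(110) [192.6 467.9]
stop top 10 -50 [245.7 342.3] bot(110) [239.6 452.7]
stop top 10 -58 [248.6 355. ] bot(110) [242.3 465.9]
10mm in x at stop -> [25.8 -1. ]
[array([151.6, 200.6]), array([229.9, 197.8])]
[array([135.1,  84.2]), array([208. ,  81.8])]
```

View pics/c6t.png

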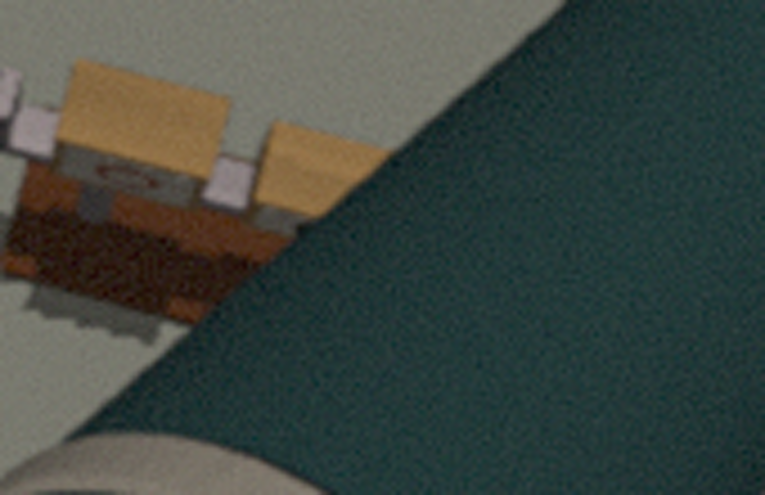

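```bash
python3 - <<'E'
from h import *
for z in(120.2,119.4,118.8):
    robot.servo_line([573.9,-236.3,z],15); robot.hold(0.15); st(z)
    if robot.observe()["contact_force"][2]>2.5: break
grip(0.6,10); st("released"); p=np.array(robot.observe()["tcp_pos"]); robot.servo_line(p+[0,0,30],40); robot.servo_line(p+[0,0,140],200)
robot.servo_line([430,-20,260],250); st("away")
t=snap("top","pics/raw7.png")
for n in("specimen",):
    for d in viewer.pinpoint(n,"top")[:5]:
        w=toworld(d["at"],"top"); print(n,round(d["confidence"],2),w.round(1))
s=snap("side")
a=cv2.resize(t[185:275,310:480,::-1],None,fx=4,fy=4,interpolation=cv2.INTER_CUBIC); b=cv2.resize(s[200:330,299:399,::-1],None,fx=1.8,fy=1.8,interpolation=cv2.INTER_CUBIC)
o=np.zeros((a.shape[0]+b.shape[0],a.shape[1],3),np.uint8); o[:a.shape[0]]=a; o[a.shape[0]:,:b.shape[1]]=b; cv2.imwrite("pics/fin.png",o)
E
```

```text
120.2 t 45.07 tcp [ 573.9 -236.3  120.2] F [ 0.4 -0.7 -1.8] w 34.1 gf 25.0 q7 0.54
119.4 t 45.47 tcp [ 573.9 -236.3  119.4] F [ 1.2  0.4 -1.1] w 33.9 gf 25.0 q7 0.54
118.8 t 45.87 tcp [ 574.  -236.4  119.3] F [-1.4  1.4  5.7] w 34.0 gf 25.0 q7 0.54
released t 46.37 tcp [ 573.9 -236.3  118.7] F [-0.6 -0.3 -0.1] w 55.0 gf 0.0 q7 0.54
away t 49.16 tcp [430.2 -20.8 259.8] F [-0.   0.1 -0.4] w 55.3 gf 0.0 q7 -0.14
specimen 0.86 [ 575.1 -235.8  108.1]
```

View pics/fin.png

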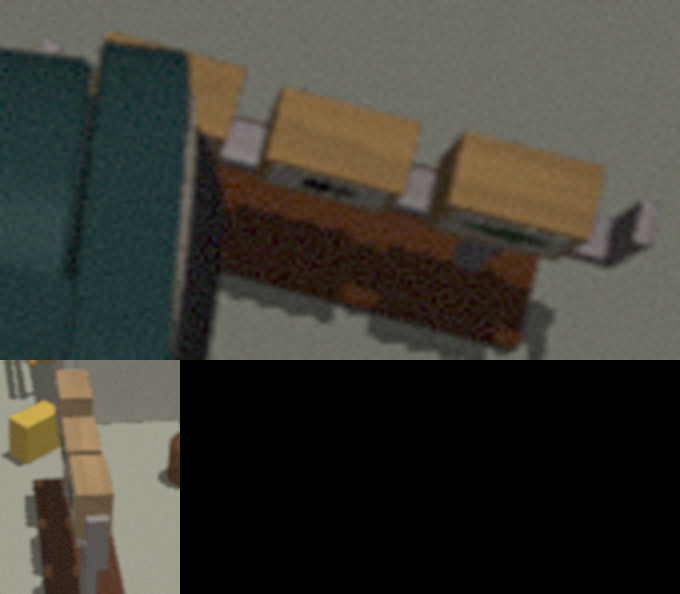

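```bash
python3 -c "
from h import *
print(robot.job_done())"
```

```text
the job is handed in; nothing more can be done
None
```

The specimen block stands in the free place on the bar, card to the front and in line with its neighbours, which were not touched. The drawer is shut, and I handed the job in at about 49 s, though I have not seen a verdict.

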